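# Open the power box's flap and reset the tripped breaker

## Task

A breaker in the portable power box on the welding bench has tripped. With the fingertips, press the release tab in front of the clear flap so that the flap springs up, push the flap all the way back to its stop so that it stays fully open, and then push the toggle of the tripped breaker (the one leaning towards the release tab, unlike its three neighbours) fully over to on. Leave the other breakers on and the flap open; do not pick up, tip or shove the box or anything standing around it.

Things in the scene. Friction and masses are not known exactly. Their poses are not given: they have to be found in the camera images.
- power_box: black portable power distribution box, 200 (x) x 250 (y) x 92 mm tall, with a carrying handle behind and round blue sockets on its sides; about 4 kg, loose on rubber feet. Origin: centre of its footprint, at bench level. Axes: x from its front (release tab, robot's side) to its back (handle), y to its left, z up
- breaker_row (a point): middle of the row of four white breakers, on top of their front plates: box frame x = -8, y = 0, z = 100 mm. The plates are 45 mm (x) x 35 mm (y), centred at y = +54, +18, -18 and -54 mm, 8 mm above the box's top deck
- tab_pad (a point): centre of the top face of the release tab's pad: a grey ribbed pad 26 (x) x 38 mm wide, 4 mm thick, in front of the flap, in the box frame at x = -81, y = 0, z = 108 mm as it rests. It is pressed straight down
- release_tab (a joint): angle of the release tab (rad): 0 at rest, at most 0.34 with its pad fully down, when the middle of the pad has gone down 6 mm. It frees the flap at about 0.15. It pivots about a pin 18 mm behind the pad's centre; fully down takes 3 to 6 N depending on where it is pressed, and it springs back when let go
- flap_hinge (a point): middle of the flap's hinge line, fixed in the box, at x = 45, y = 0, z = 96 mm of the box frame. The hinge line runs along the box's y
- flap_edge (a point): middle of the lower rim of the flap's front edge, the edge to push; moves with the flap. Closed, it lies 105 mm in front of the hinge line and 2 mm below it. The flap is a clear hood over the breakers, 105 (x) x 164 mm (y), 26 mm deep, open underneath, walls 3 mm. A catch lip 26 mm wide stands out 5 mm at the middle of its front face
- flap (a joint): opening angle of the flap (rad): 0 closed and latched, 1.95 fully open against its stop, leaning back past upright. Once freed, springs lift it to 0.8 in about half a second; beyond that it must be pushed (under 2 N at the edge). The hinge is slightly stiff: let go between 0.8 and 1.1 it may sink back to 0.8, further on it stays where it is left
- toggle_c_tip (a point): middle of the top end of the tripped breaker's toggle, the third breaker from the left (box y = -18 mm). The toggle is a black tied bar 27 mm wide (y), 7 mm thick, standing 14.5 mm out of its pivot, which lies at x = -8, z = 99.5 mm of the box frame. Off, it leans 26 degrees towards the front of the box; on, 26 degrees towards the back
- toggle_c (a joint): angle of the tripped breaker's toggle (rad): 0 fully off (leans to the front), 0.9 fully on (leans to the back). It stays where it is left; moving it takes 2 to 4 N
- toggle_a (a joint): toggle of the breaker first from the left, box y = +54 mm, same form: 0 = on (leans to the back), -0.9 = off. It starts on
- toggle_b (a joint): toggle of the breaker second from the left, box y = +18 mm, same form: 0 = on (leans to the back), -0.9 = off. It starts on
- toggle_d (a joint): toggle of the breaker fourth from the left, box y = -54 mm, same form: 0 = on (leans to the back), -0.9 = off. It starts on
- spray_can: white spray can, 65 mm diameter, 191 mm tall, standing beside the box; origin at the centre of its base
- primer_can: grey spray can, 65 mm diameter, 201 mm tall, standing on the bench; origin at the centre of its base
- gel_tub: jar of nozzle gel, 68 mm diameter, 60 mm tall, standing beside the box; origin at the centre of its base
- mig_nozzle: copper torch nozzle, 25 mm diameter, 68 mm tall, standing on end beside the box; origin at the centre of its base
- angle_coupon: short piece of steel angle, 90 x 40 x 40 mm, lying in front of the box; origin at the centre of its underside
- magnet_square: flat triangular welding magnet, about 100 x 90 x 16 mm; origin near the centre of its underside
- wire_brush: wire brush lying on the bench, origin on its underside
- chipping_hammer: hammer lying on the bench, origin on its underside

How it is judged:
On the way, in this order (a step that is already met when the one before it is completed fails the run):
1. the release tab is pressed (value of joint release_tab above 0.08 rad).
2. the flap has sprung up (value of joint flap above 0.6 rad), for 0.1 s.
3. the flap is fully open (value of joint flap above 1.8 rad), for 0.2 s.
4. the tripped breaker is switched on (value of joint toggle_c above 0.75 rad), for 0.1 s.
At the end, for the whole second after the job is handed in: The flap stands open (joint above 1.8 of 1.95 rad), the tripped breaker is on (toggle above 0.75 of 0.9 rad), the other three are still on (within 0.15 rad), the release tab is back up, and the box stands level within 25 mm of where it was (value of joint flap above 1.8 rad and value of joint toggle_c above 0.75 rad and value of joint each of toggle_a, toggle_b, toggle_d above -0.15 rad and value of joint release_tab below 0.05 rad and distance of power_box from where it was at the start of the episode below 0.025 m and angle between power_box's own z axis and vertical below 0.03 rad and linear speed of power_box below 0.02 m/s); the robot touches nothing.
It fails at once if the box is shoved more than 25 mm, lifted or tipped (distance of power_box from where it was at the start of the episode above 0.025 m or angle between power_box's own z axis and vertical above 0.1 rad).
It fails at once if another breaker is switched off (value of joint any of toggle_a, toggle_b, toggle_d below -0.3 rad).
It fails at once if something standing around the box is moved more than 30 mm, picked up or knocked over (distance of any of spray_can, primer_can, gel_tub, mig_nozzle, angle_coupon, magnet_square, wire_brush, chipping_hammer from where it was at the start of the episode above 0.03 m or angle between any of spray_can, primer_can, gel_tub, mig_nozzle's own z axis and vertical above 0.4 rad).
It also fails if it takes over 54 s, if anything falls off the work surface, if the arm or the gripper's body presses on something with over 40 N, if the wrist force passes 120 N, or if a joint passes its speed limit or range.

## Robot

A 6-joint arm with a two-finger parallel gripper is mounted at the origin on the work surface. World frame = base frame: x ahead of the robot, y to its left, z up, the work surface at z = 0. Lengths are in m, angles in rad, forces in N, time in s.
With the tool pointing down it reaches from about 0.375 to 0.9 m from the base axis. Payload 3.1 kg.
Tool frame: the origin (TCP) lies at the very end of the fingers, on their centre line; the grasp point (between the pads) lies 19 mm behind it; x points along the fingers, z is the direction in which the jaws open and shut, and the axes are right-handed (so a half turn about x gives the same grasp; the last joint's range is limited). The gripper opens to 85 mm and grips with 20 to 120 N. Pads are 22 mm wide; open, the fingers measure 114 mm over their backs; the gripper's body (76 mm by 85 mm) begins 54 mm behind the grasp point. The pads swing forward as they close: fully open they stand 13 mm farther back than shut.
Start: joints at [0.942, 0.527, 1.433, -0, 1.181, -0.178], TCP at [0.272, 0.563, 0.231] pointing down, gripper open.
Joint ranges: [-3.08, 3.08], [-0.75, 2.2], [0.22, 2.44], [-1.43, 4.57], [0, 2.65], [-2.85, 2.85]. Speed limits (rad/s): [2.79, 2.79, 3.14, 3.14, 3.14, 3.14].

## Interface

Orientations are given as a unit quaternion [x, y, z, w].
In Python, from station import manip, viewer, job gives the robot as it stands.
- The arm moves only by the tool move_arm, never from a script. Its argument "deltas" is one flat list of numbers, 7 for each row, row after row: the finger opening in mm, from 0 to 85.4, then the shift along the tool's x, y, z in mm, then the turn, a rotation vector about the tool's x, y, z in degrees. In form: [jaw, tx, ty, tz, rx, ry, rz, jaw, tx, ty, tz, rx, ry, rz, ...]. A call has 1 to 10 rows; each row shifts and turns the commanded pose from where the row before left it, along the tool's axes as they then stand; what a row does not reach is not made up. A row lasts 1/10 s, in which the tool goes at most 50 mm and 8.59 degrees, less where a joint would pass 70% of its speed; a pose out of reach is approached as far as the arm can. A call is refused whole if a number of a shift passes 50 or a number of a turn 8.59, either way. A call with a gripper value outside its range is refused whole. The fingers move at their own pace and stop on an object; "force" is the grip in N (left out, the last holds). Time passes only in rows, so rows that do not move let the fingers close. It gives the time, the measured TCP pose, the force and the opening at its end, in the units of the state.
- manip.sense(): the state, without advancing time (a new reading comes with each control period).
- viewer.snapshot(name): name is "side" or "top" or "wrist"; returns a dict with "image" (384x512x3 uint8, red, green, blue), "depth" (384x512 float32, m along the optical axis (not along the pixel's ray), 0 where there is no reading), "fovy" (degrees; the focal length in pixels is half the picture's height over the tangent of half this angle, whatever the lens; pixels are square), "cx", "cy" (the principal point, pixels), "k1" (the pictures are not rectified: a ray, as slopes to the right and down, at radius r is drawn at 1 + k1 r^2 times it, then the intrinsics apply), "R" (3x3) and "t" (3): a world point X has camera coordinates R X + t. Camera axes: x right, y down, z forward; pixel columns grow to the right and rows downward; lengths in m; the calibration is good to about 2 mm. A picture is of the moment at which its call begins.
- job.sign_off(): hands the job in, once; it reports no verdict.
The state is a dict: "t": time; "q": joint angles; "qd": joint speeds; "tau": joint torques, N m; "tcp_pos": TCP position; "tool_rot": TCP orientation; "force": force on the tool from outside, world axes, zero at the start; "ft_torque": the same for the moment, N m; "finger_gap": opening from 0.0 (shut) to 1.0 (fully open).
Only numpy, scipy, OpenCV 4.12 (cv2) and the standard library are available. Lean on these libraries where they do the work, as an engineer would, in place of code of your own. Each camera call takes 0.05 s, during which the arm holds its last target.

## Working session

There is one attempt and no reset: what is moved stays moved. The work goes in short steps, Python scripts to look and compute and a tool call to move; the robot and the scene stay as the last step left them, time stands still between calls to the robot, and variables do not carry over. Pictures are saved under pics/ and viewed, and the job is handed in when it is done.

Besides the shell and the picture viewer there is one more tool, called after "Request:" by a JSON object that holds its "fn" and its "kwargs". move_arm: Moves the arm, as the interface text tells. Its arguments: {"type":"object","properties":{"deltas":{"type":"array"},"force":{"type":"number"}},"required":["deltas"]}

```bash
ls; mkdir -p pics
cat > h.py <<'E'
import numpy as np,cv2
from station import manip,viewer,job
def snap(n,tag):
    s=viewer.snapshot(n); cv2.imwrite(f'pics/{tag}.png',s['image'][:,:,::-1]); np.savez(f'pics/{tag}.npz',**s); return s
def K(s):
    h=s['image'].shape[0]; f=h/2/np.tan(np.radians(s['fovy'])/2)
    return f
def ray(s,u,v):
    f=K(s); d=np.array([(u-s['cx'])/f,(v-s['cy'])/f]); p=d.copy()
    for _ in range(30): p=d/(1+s['k1']*(p@p))
    R=np.array(s['R']);t=np.array(s['t'])
    return -R.T@t, R.T@np.array([p[0],p[1],1.])
def onz(s,u,v,z):
    o,d=ray(s,u,v); return o+d*(z-o[2])/d[2]
def dep(s,u,v):
    o,d=ray(s,u,v); return o+d*float(s['depth'][int(round(v)),int(round(u))])
def proj(s,X):
    c=np.array(s['R'])@np.array(X)+np.array(s['t']); p=c[:2]/c[2]; p=p*(1+s['k1']*(p@p)); return p*K(s)+[s['cx'],s['cy']]
def load(tag): return {k:(v if v.ndim else v.item()) for k,v in np.load(f'pics/{tag}.npz').items()}
E
python3 - <<'E'
from h import *
for n in ['top','side','wrist']:
    s=snap(n,n+'0'); print(n,s['fovy'],s['cx'],s['cy'],s['k1'],(-np.array(s['R']).T@s['t']).round(3))
print(manip.sense())
E
```

```text
pics
top 48.05285004145047 257.0277228315394 189.1777601788232 0.04149972777464743 [0.34  0.03  1.404]
side 43.38176697699751 258.3987696420302 181.29081541820625 0.041750120764121455 [-0.159 -0.764  0.989]
wrist 69.67229511536804 250.40634640253523 194.29623622888099 -0.020468201906541007 [0.207 0.593 0.372]
{'t': 0.15, 'q': array([ 9.41506281e-01,  5.28235214e-01,  1.43362656e+00,  2.96717169e-05,
        1.18137081e+00, -1.78523808e-01]), 'qd': array([-1.69715950e-03, -3.52689756e-03, -3.57648303e-03, -2.76407730e-05,
       -1.33850799e-03, -3.78357530e-04]), 'tau': array([ 6.19958792e-04, -4.42744911e+01, -1.78275096e+01, -2.72743937e-04,
        5.59473527e-03,  2.10310242e-05]), 'tcp_pos': array([0.27193712, 0.56213191, 0.23056319]), 'tool_rot': array([-0.37581773,  0.59963783,  0.37540401,  0.59855437]), 'force': array([ 0.42418198,  0.34090638, -0.97314229]), 'ft_torque': array([-0.02739148,  0.01224142,  0.05510426]), 'finger_gap': 1.0032651514179252}
```

View pics/top0.png

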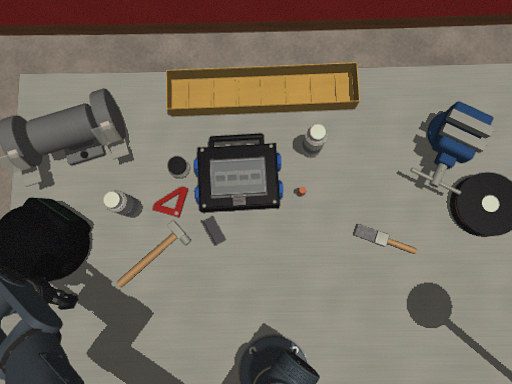

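View pics/side0.png

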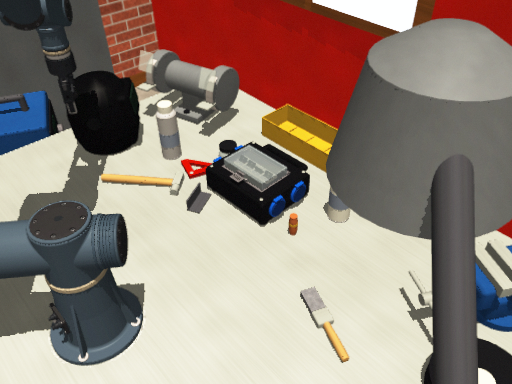

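Run:
```python
from h import *
s=load('top0')
im=s['image'][90:290,260:460]; cv2.imwrite('pics/top0c.png',cv2.resize(im[:,:,::-1],(800,800),interpolation=cv2.INTER_CUBIC)[:600])
```

```text
(no output)
```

The top view shows the box around (238,175), its tab near (239,202), the magnet, tub and hammer to the left, the nozzle at (302,190) and a can at (315,138). I'll zoom in next.

Run:
```python
from h import *
s=load('top0')
im=s['image'][125:225,180:313]; cv2.imwrite('pics/top0d.png',cv2.resize(im[:,:,::-1],(798,600),interpolation=cv2.INTER_CUBIC))
s2=load('side0')
im=s2['image'][130:230,190:323]; cv2.imwrite('pics/side0d.png',cv2.resize(im[:,:,::-1],(798,600),interpolation=cv2.INTER_CUBIC))
```

```text
(no output)
```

View pics/top0d.png

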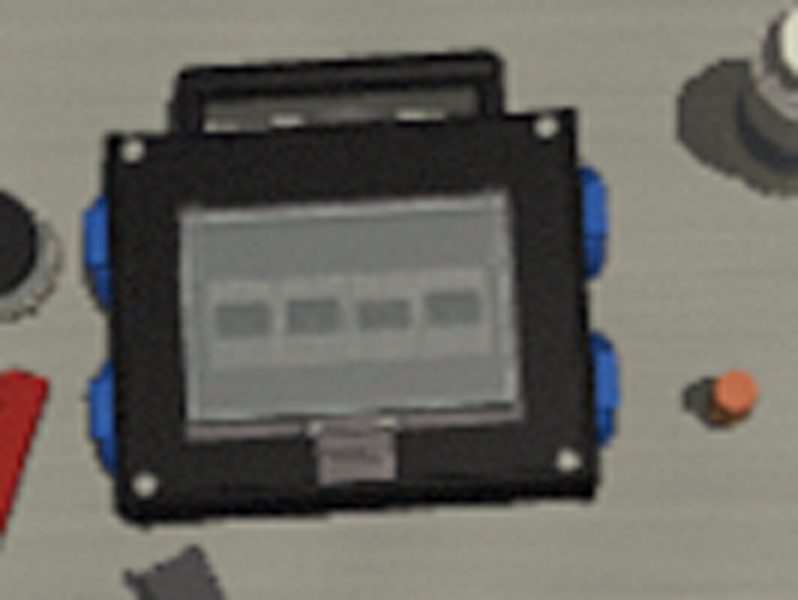

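View pics/side0d.png

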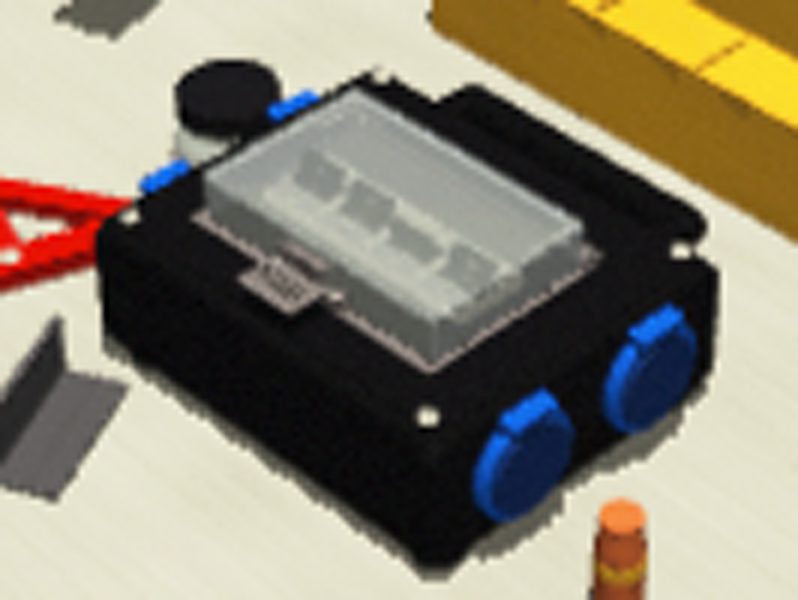

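Run:
```python
from h import *
s=load('top0'); s2=load('side0')
P=lambda u,v:(180+(u+.5)/6-.5,125+(v+.5)/6-.5)
Q=lambda u,v:(190+(u+.5)/6-.5,130+(v+.5)/6-.5)
sc=np.array([onz(s,*P(u,v),.093)[:2] for u,v in [(133,150),(547,126),(567,460),(145,485)]]); print('screws BL BR FR FL top\n',sc.round(4))
print('side\n',np.array([onz(s2,*Q(u,v),.093)[:2] for u,v in [(380,77),(681,250),(428,416),(129,216)]]).round(4))
m=sc.mean(0); print(m)
y=(sc[0]-sc[1]+sc[3]-sc[2]); print('yaw',np.arctan2(-y[0],y[1]), np.linalg.norm(sc[0]-sc[1]),np.linalg.norm(sc[0]-sc[3]))
x=(sc[0]-sc[3]+sc[1]-sc[2]); print('yaw',np.arctan2(x[1],x[0]))
print('tab',onz(s,*P(357,457),.108),onz(s2,*Q(282,284),.108), 'depth z',dep(s,*P(357,457)),dep(s2,*Q(282,284)))
print('flap corners top z.12',[onz(s,*P(*p),.121)[:2].round(4) for p in [(180,208),(506,192),(522,418),(188,436)]])
print('toggles', [onz(s,*P(*p),.108)[:2].round(4) for p in [(244,319),(314,316),(384,314),(453,308)]])
print('corners',[onz(s,*P(*p),.09)[:2].round(4) for p in [(107,135),(576,110),(597,497),(118,518)]])
print('nozzle',onz(s,*P(735,392),.068),'side can',onz(s,317,131,.191),'tubtop',onz(s,177,163,.06))
```

```text
screws BL BR FR FL top
 [[ 0.68    0.2138]
 [ 0.6886 -0.0024]
 [ 0.5127 -0.0088]
 [ 0.5038  0.2071]]
side
 [[ 0.6827  0.2126]
 [ 0.6929 -0.0026]
 [ 0.5161 -0.0096]
 [ 0.5075  0.207 ]]
[0.59630626 0.10242023]
yaw 0.04059750768271803 0.21640086165447311 0.176288645653294
yaw 0.037344626738082504
tab [0.51424652 0.09777508 0.108     ] [0.51766784 0.09729478 0.108     ] depth z [0.51444896 0.09785398 0.10649286] [0.5139571  0.09257483 0.11282869]
flap corners top z.12 [array([0.642 , 0.1859]), array([0.6471, 0.0199]), array([0.5307, 0.0141]), array([0.5247, 0.1818])]
toggles [array([0.5864, 0.1548]), array([0.5872, 0.119 ]), array([0.5876, 0.0832]), array([0.59 , 0.048])]
corners [array([0.6891, 0.2279]), array([ 0.6977, -0.0178]), array([ 0.4938, -0.0238]), array([0.4875, 0.2212])]
nozzle [ 0.55025736 -0.09809571  0.068     ] side can [ 0.70338289 -0.13521007  0.191     ] tubtop [0.64598759 0.29736759 0.06      ]
```

```bash
cat >> h.py <<'E'
from scipy.spatial.transform import Rotation as Ro
B0=np.array([.598,.102,0]);YAW=.039
BR=Ro.from_euler('z',YAW).as_matrix()
def st():
    s=manip.sense(); R=Ro.from_quat(s['tool_rot']).as_matrix(); p=s['tcp_pos']
    print('t',round(s['t'],2),'tcp',(p*1000).round(1),'box',(BR.T@(p-B0)*1000).round(1),'F',np.round(s['force'],1),'gap',round(s['finger_gap'],2))
    # desired: x down, z along -/+ box y
    for sg in (1,-1):
        Z=sg*BR[:,1]; X=np.array([0,0,-1.]); D=np.c_[X,np.cross(Z,X),Z]
        print('rotvec deg',sg,np.degrees(Ro.from_matrix(R.T@D).as_rotvec()).round(2))
    return s,R,p
def go(x,y,z):
    s,R,p=st(); d=B0+BR@np.array([x,y,z])/1000-p; print('tool shift mm',(R.T@d*1000).round(1), 'R',R.round(2).tolist())
E
python3 - <<'E'
from h import *
go(-95,0,200)
s=load('top0'); print('can',onz(s,112,199,.2))
E
```

```text
t 0.15 tcp [271.9 562.1 230.6] box [-307.9  472.5  230.6] F [ 0.4  0.3 -1. ] gap 1.0
rotvec deg 1 [-28.06  -0.09  -0.04]
rotvec deg -1 [ 1.5194e+02 -5.0000e-02  1.2000e-01]
tool shift mm [  30.9 -410.1 -316.8] R [[-0.0, -0.9, 0.44], [-0.0, 0.44, 0.9], [-1.0, 0.0, -0.0]]
can [0.51359035 0.45116635 0.2       ]
```

Request:
{"fn": "move_arm", "kwargs": {"deltas": [0,-10,0,0,-7,0,0,0,-10,0,0,-7,0,0,0,-10,0,0,-7,0,0,0,-5,0,0,-7,0,0,0,0,-16,-35,0,0,0,0,0,-16,-35,0,0,0,0,0,-16,-35,0,0,0,0,0,-16,-35,0,0,0,0,0,-16,-35,0,0,0,0,0,-16,-35,0,0,0]}}

```text
t: 1.15
tcp_pos: [0.3764, 0.3549, 0.2661]
tool_rot: [-0.509, 0.49, 0.509, 0.49]
force: [1.0, -0.6, -0.5]
finger_gap: -0.0
```

Request:
{"fn": "move_arm", "kwargs": {"deltas": [0,0,-16,-35,0,0,0,0,0,-16,-35,0,0,0,0,0,-16,-35,0,0,0,0,0,-16,-35,0,0,0,0,0,-16,-35,0,0,0,0,0,-16,-35,0,0,0,0,0,-16,-35,0,0,0,0,0,0,0,0,0,0]}}

```text
t: 1.95
tcp_pos: [0.4999, 0.1119, 0.2663]
tool_rot: [0.509, -0.492, -0.507, -0.492]
force: [-0.3, 0.5, 0.1]
finger_gap: -0.001
```

Run:
```python
from h import *
go(-85,0,130)
snap('wrist','w1');snap('side','s1')
```

```text
t 1.95 tcp [499.9 111.9 266.3] box [-97.6  13.8 266.3] F [-0.3  0.5  0.1] gap -0.0
rotvec deg 1 [-0.36 -0.09  0.11]
rotvec deg -1 [1.7964e+02 1.8000e-01 1.5000e-01]
tool shift mm [136.3 -12.4 -13.5] R [[0.0, -1.0, -0.03], [-0.0, -0.03, 1.0], [-1.0, -0.0, -0.0]]
```

View pics/w1.png

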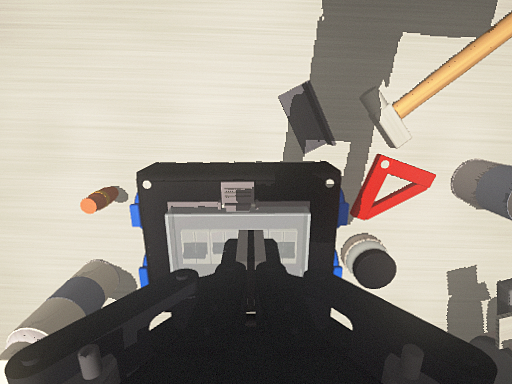

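View pics/s1.png

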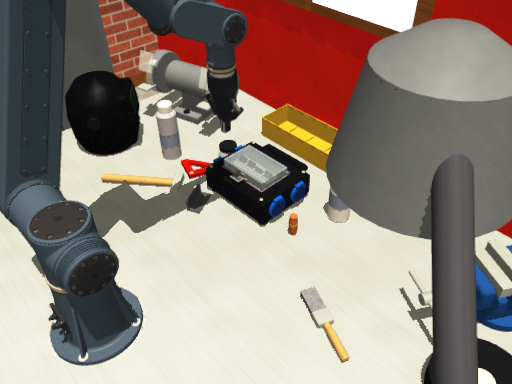

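Run:
```python
from h import *
s=load('s1');w=load('w1'); print('tcp in side',proj(s,[.4999,.1119,.2663]),'wrist',proj(w,[.4999,.1119,.2663]))
b=lambda p:(BR.T@(p-B0)*1000).round(1)
im=w['image'][150:270,130:290]; cv2.imwrite('pics/w1c.png',cv2.resize(im[:,:,::-1],(800,600),interpolation=cv2.INTER_CUBIC))
print('screws',b(onz(w,147,184,.093)),b(onz(w,330,184,.093)),'tab',b(onz(w,237.5,196,.108)))
```

```text
tcp in side [225.72721602 131.5637254 ] wrist [250.4651216  246.02524901]
screws [ -90.3 -108.4   93. ] [-88.7 107.1  93. ] tab [-79.3  -1.2 108. ]
```

View pics/w1c.png

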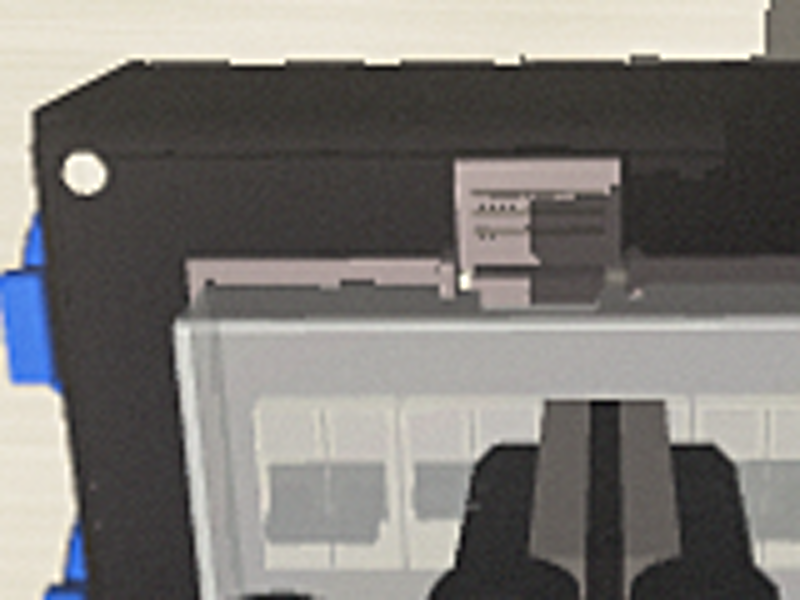

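Request:
{"fn": "move_arm", "kwargs": {"deltas": [0,30,-4,-5,-0.4,0,0,0,40,-4,-5,0,0,0,0,40,-4,-4,0,0,0,0,26,0,0,0,0,0,0,0,0,0,0,0,0]}}

```text
t: 2.55
tcp_pos: [0.5062, 0.1036, 0.127]
tool_rot: [-0.509, 0.49, 0.514, 0.486]
force: [-0.0, 0.3, 0.5]
finger_gap: 0.003
```

Run:
```python
from h import *
go(-85,-1,112)
snap('side','s2');w=snap('wrist','w2')
im=w['image'][150:270,130:290]; cv2.imwrite('pics/w2c.png',cv2.resize(im[:,:,::-1],(800,600),interpolation=cv2.INTER_CUBIC))
```

```text
t 2.55 tcp [506.2 103.6 127. ] box [-91.7   5.2 127. ] F [-0.   0.3  0.5] gap 0.0
rotvec deg 1 [ 0.43  0.05 -0.54]
rotvec deg -1 [-1.7957e+02  8.4000e-01  7.0000e-02]
tool shift mm [15.  -6.8 -6.2] R [[-0.01, -1.0, -0.05], [0.0, -0.05, 1.0], [-1.0, 0.01, 0.0]]
```

View pics/w2.png

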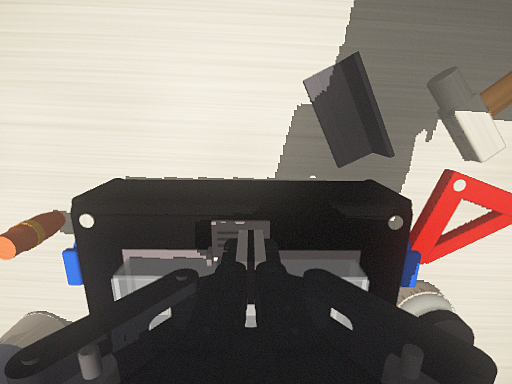

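Request:
{"fn": "move_arm", "kwargs": {"deltas": [0,5,-3,-3,0,0,0,0,0,0,0,0,0,0,0,0,0,0,0,0,0]}}

```text
t: 2.95
tcp_pos: [0.5138, 0.0995, 0.1264]
tool_rot: [0.512, -0.488, -0.511, -0.489]
force: [-0.8, -0.6, -0.2]
finger_gap: 0.001
```

Run:
```python
from h import *
go(-85,-1,112)
```

```text
t 2.95 tcp [513.8  99.5 126.4] box [-84.2   0.8 126.4] F [-0.8 -0.6 -0.2] gap 0.0
rotvec deg 1 [ 0.34 -0.01  0.13]
rotvec deg -1 [-1.7966e+02 -2.0000e-01 -1.0000e-02]
tool shift mm [14.4  0.8 -1.7] R [[0.0, -1.0, -0.04], [-0.0, -0.04, 1.0], [-1.0, -0.0, -0.0]]
```

Request:
{"fn": "move_arm", "kwargs": {"deltas": [0,6,1,-1,0,0,0,0,6,0,0,0,0,0,0,6,0,0,0,0,0,0,4,0,0,0,0,0,0,2,0,0,0,0,0,0,0,0,0,0,0,0,0,0,0,0,0,0,0]}}

```text
t: 3.65
tcp_pos: [0.5093, 0.0982, 0.1021]
tool_rot: [-0.51, 0.49, 0.513, 0.487]
force: [-7.2, -1.2, 14.9]
finger_gap: -0.001
```

Run:
```python
from h import *
st()
snap('side','s3')
im=load('s3')['image'][80:230,160:360]; cv2.imwrite('pics/s3c.png',cv2.resize(im[:,:,::-1],(800,600),interpolation=cv2.INTER_CUBIC))
```

```text
t 3.65 tcp [509.3  98.2 102.1] box [-88.8  -0.3 102.1] F [-7.2 -1.2 14.9] gap -0.0
rotvec deg 1 [ 0.37 -0.01 -0.32]
rotvec deg -1 [-1.7963e+02  5.1000e-01 -2.0000e-02]
```

View pics/s3c.png

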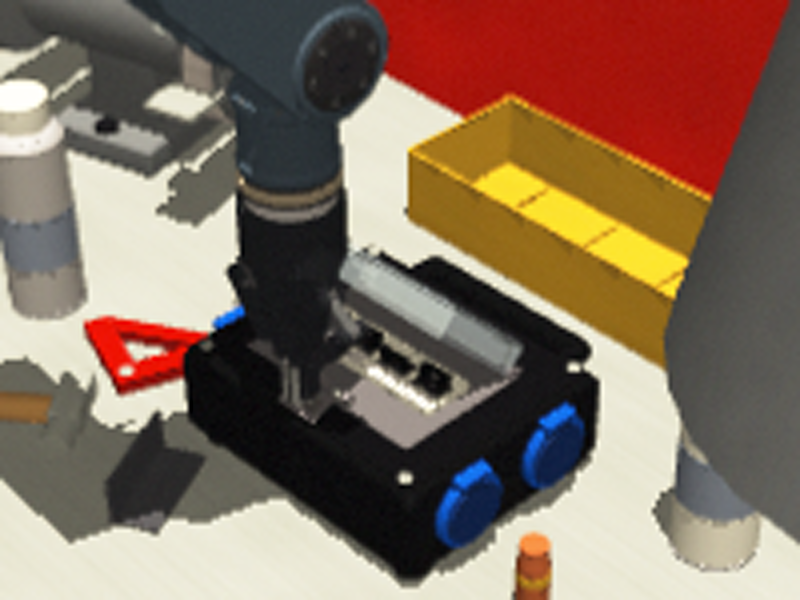

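Request:
{"fn": "move_arm", "kwargs": {"deltas": [0,-6,2,0,0,0,0,0,-10,3,-5,0,0,0,0,-12,3,-8,0,0,0,0,-12,2,-8,0,0,0,0,-10,0,-8,-0.3,0,0,0,0,0,-3,0,0,0,0,0,0,0,0,0,0]}}

```text
t: 4.4
tcp_pos: [0.504, 0.0652, 0.1517]
tool_rot: [0.512, -0.487, -0.512, -0.488]
force: [0.3, 0.2, 1.0]
finger_gap: -0.001
```

Run:
```python
from h import *
go(-45,-32,150)
w=snap('wrist','w4');snap('side','s4')
im=load('s4')['image'][80:230,160:360]; cv2.imwrite('pics/s4c.png',cv2.resize(im[:,:,::-1],(800,600),interpolation=cv2.INTER_CUBIC))
```

```text
t 4.4 tcp [504.   65.2 151.7] box [-95.4 -33.1 151.7] F [0.3 0.2 1. ] gap -0.0
rotvec deg 1 [ 0.56 -0.01  0.06]
rotvec deg -1 [-1.7944e+02 -1.0000e-01 -1.0000e-02]
tool shift mm [  1.8 -50.4   0.6] R [[0.0, -1.0, -0.05], [-0.0, -0.05, 1.0], [-1.0, -0.0, -0.0]]
```

View pics/s4c.png

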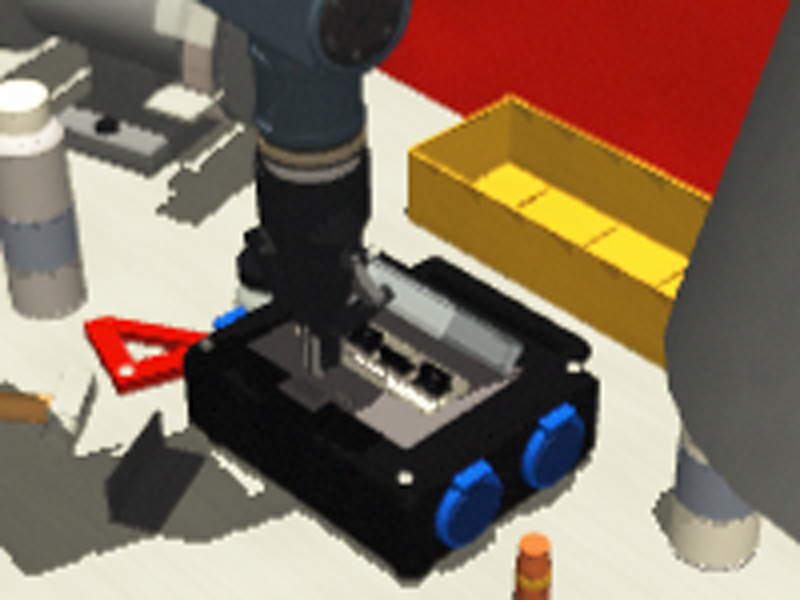

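View pics/w4.png

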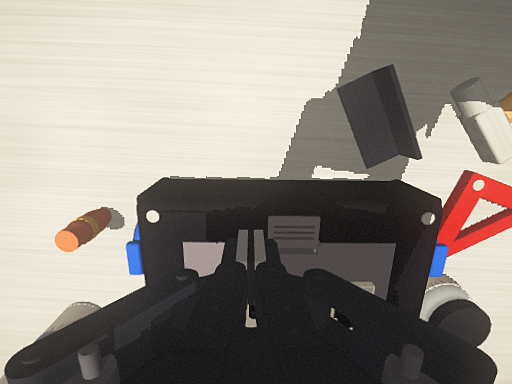

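Request:
{"fn": "move_arm", "kwargs": {"deltas": [0,2,-15,0,0,0,0,0,0,-15,0,0,0,0,0,0,-15,0,0,0,0,0,0,-10,0,0,0,0,0,0,-10,0,0,0,0,0,-2,-10,0,0,0,0,0,-3,-10,0,0,0,0,0,-3,-10,0,0,0,0,0,0,0,0,0,0]}}

```text
invalid input at $.deltas: expected a multiple of 7 numbers
```

Run:
```python
from h import *
go(70,-32,170)
snap('side','s5')
im=load('s5')['image'][80:230,160:360]; cv2.imwrite('pics/s5c.png',cv2.resize(im[:,:,::-1],(800,600),interpolation=cv2.INTER_CUBIC))
```

```text
t 4.5 tcp [503.3  65.8 151. ] box [-96.  -32.4 151. ] F [-0.1  0.6 -0.1] gap -0.0
rotvec deg 1 [ 0.6   0.01 -0.04]
rotvec deg -1 [-1.794e+02  6.000e-02  2.000e-02]
tool shift mm [ -19.1 -166.    -1.3] R [[-0.0, -1.0, -0.05], [0.0, -0.05, 1.0], [-1.0, 0.0, 0.0]]
```

View pics/s5c.png

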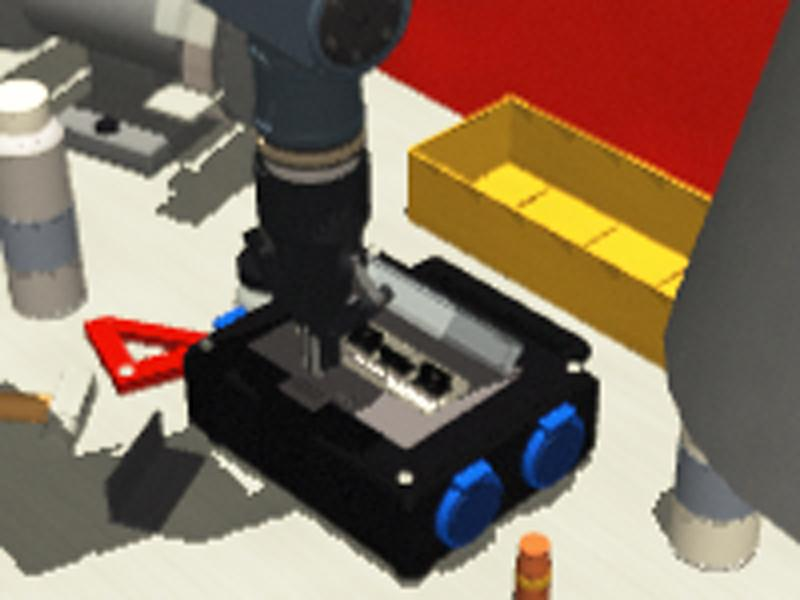

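The call was malformed, so nothing moved. I'll send it again.

Request:
{"fn": "move_arm", "kwargs": {"deltas": [0,1,-15,0,0,0,0,0,0,-15,0,0,0,0,0,0,-15,0,0,0,0,0,0,-10,0,0,0,0,0,0,-10,0,0,0,0,0,-2,-10,0,0,0,0,0,-3,-10,0,0,0,0,0,-3,-10,0,0,0,0,0,0,0,0,0,0,0]}}

```text
t: 5.45
tcp_pos: [0.6013, 0.0706, 0.1592]
tool_rot: [0.514, -0.486, -0.511, -0.488]
force: [-0.3, -0.4, 0.1]
finger_gap: -0.005
```

Run:
```python
from h import *
go(70,-32,170)
snap('side','s5')
im=load('s5')['image'][80:230,160:360]; cv2.imwrite('pics/s5c.png',cv2.resize(im[:,:,::-1],(800,600),interpolation=cv2.INTER_CUBIC))
```

```text
t 5.45 tcp [601.3  70.6 159.2] box [  2.  -31.5 159.2] F [-0.3 -0.4  0.1] gap -0.0
rotvec deg 1 [ 0.63 -0.02  0.27]
rotvec deg -1 [-1.7937e+02 -4.2000e-01 -4.0000e-02]
tool shift mm [-10.5 -68.   -1.2] R [[0.0, -1.0, -0.05], [-0.0, -0.05, 1.0], [-1.0, -0.0, -0.0]]
```

View pics/s5c.png

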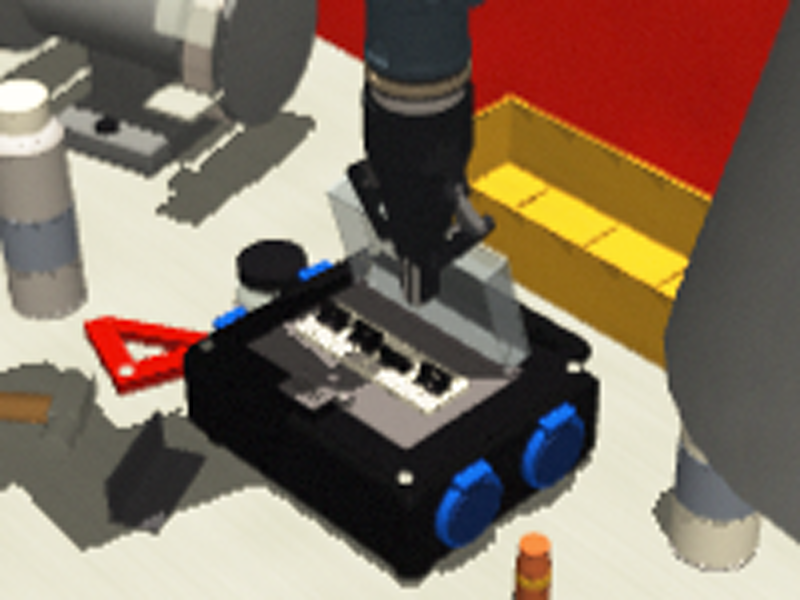

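Request:
{"fn": "move_arm", "kwargs": {"deltas": [0,-3,-10,0,-0.3,0,0,0,-3,-10,0,-0.3,0,0,0,-2,-10,0,0,0,0,0,0,-10,0,0,0,0,0,0,-10,0,0,0,0,0,0,-6,0,0,0,0,0,0,0,0,0,0,0,0,0,0,0,0,0,0]}}

```text
t: 6.3
tcp_pos: [0.6542, 0.074, 0.166]
tool_rot: [-0.515, 0.485, 0.515, 0.484]
force: [0.5, 0.2, 0.4]
finger_gap: 0.001
```

Run:
```python
from h import *
go(73,-32,170)
snap('side','s6')
im=load('s6')['image'][80:230,160:360]; cv2.imwrite('pics/s6c.png',cv2.resize(im[:,:,::-1],(800,600),interpolation=cv2.INTER_CUBIC))
```

```text
t 6.3 tcp [654.2  74.  166. ] box [ 55.  -30.2 166. ] F [0.5 0.2 0.4] gap 0.0
rotvec deg 1 [ 1.24  0.   -0.04]
rotvec deg -1 [-1.7876e+02  7.0000e-02  1.0000e-02]
tool shift mm [ -4.  -17.9  -2.2] R [[-0.0, -1.0, -0.06], [0.0, -0.06, 1.0], [-1.0, 0.0, 0.0]]
```

View pics/s6c.png

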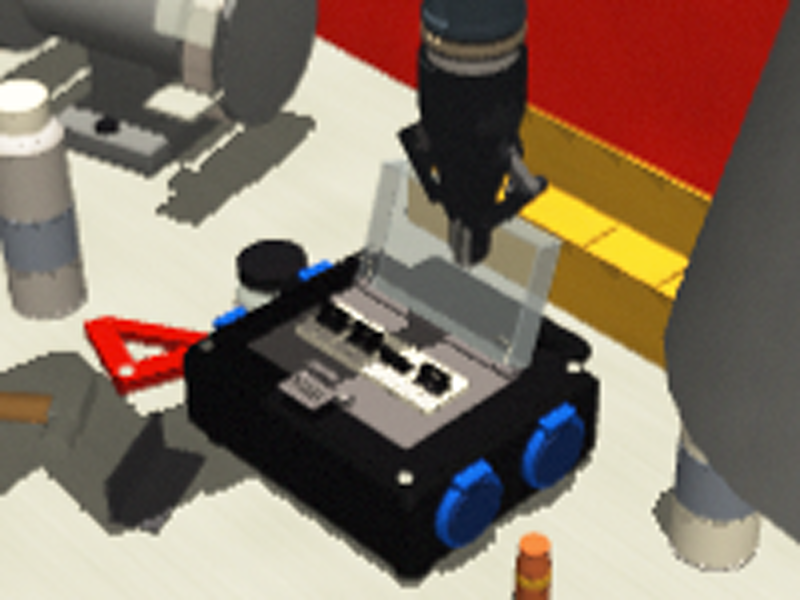

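Request:
{"fn": "move_arm", "kwargs": {"deltas": [0,-1,-5,-1,0.6,0,0,0,-1,-5,-1,0.6,0,0,0,0,-3,0,0,0,0,0,0,0,0,0,0,0,0,0,0,0,0,0,0]}}

```text
t: 6.85
tcp_pos: [0.6676, 0.0726, 0.1682]
tool_rot: [0.51, -0.49, -0.51, -0.49]
force: [0.7, -0.5, -0.0]
finger_gap: -0.0
```

Run:
```python
from h import *
go(73,-32,170)
```

```text
t 6.85 tcp [667.6  72.6 168.2] box [ 68.4 -32.1 168.2] F [ 0.7 -0.5 -0. ] gap -0.0
rotvec deg 1 [0.03 0.   0.01]
rotvec deg -1 [-1.7997e+02 -2.0000e-02  0.0000e+00]
tool shift mm [-1.8 -4.6  0.1] R [[0.0, -1.0, -0.04], [0.0, -0.04, 1.0], [-1.0, -0.0, 0.0]]
```

Request:
{"fn": "move_arm", "kwargs": {"deltas": [0,0,-2,0,0,0,0,0,0,-2,0,0,0,0,0,0,0,0,0,0,0,0,0,0,0,0,0,0]}}

```text
t: 7.25
tcp_pos: [0.6681, 0.0727, 0.168]
tool_rot: [-0.508, 0.492, 0.512, 0.488]
force: [-7.7, -0.4, 3.4]
finger_gap: -0.003
```

Run:
```python
from h import *
go(73,-32,170)
snap('side','s7')
im=load('s7')['image'][80:230,160:360]; cv2.imwrite('pics/s7c.png',cv2.resize(im[:,:,::-1],(800,600),interpolation=cv2.INTER_CUBIC))
```

```text
t 7.25 tcp [668.1  72.7 168. ] box [ 68.9 -32.  168. ] F [-7.7 -0.4  3.4] gap -0.0
rotvec deg 1 [ 0.06 -0.01 -0.46]
rotvec deg -1 [-1.7994e+02  7.2000e-01 -1.0000e-02]
tool shift mm [-2.  -4.1 -0. ] R [[-0.01, -1.0, -0.04], [-0.0, -0.04, 1.0], [-1.0, 0.01, -0.0]]
```

View pics/s7c.png

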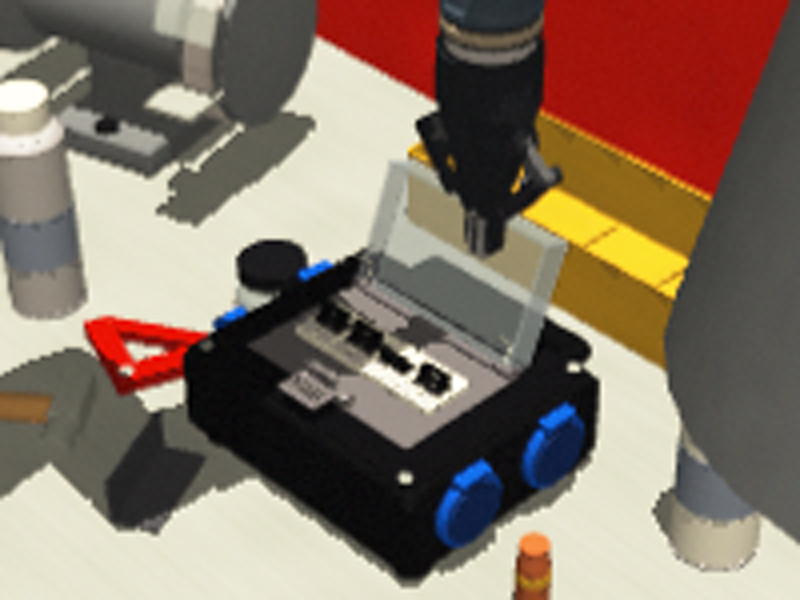

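Request:
{"fn": "move_arm", "kwargs": {"deltas": [0,0,6,0,0,0,0,0,0,15,0,0,0,0,0,0,20,0,0,0,0,0,0,20,2,0,0,0,0,0,20,4,0,0,0,0,0,20,4,0,0,0,0,0,14,4,0,0,0,0,0,0,0,0,0,0,0,0,0,0,0,0,0]}}

```text
t: 8.2
tcp_pos: [0.5572, 0.0822, 0.1687]
tool_rot: [0.511, -0.489, -0.509, -0.491]
force: [-0.1, 0.1, 1.0]
finger_gap: 0.003
```

Run:
```python
from h import *
go(-44,-18,130)
snap('side','s8');snap('wrist','w8');snap('top','t8')
im=load('s8')['image'][110:230,190:350]; cv2.imwrite('pics/s8c.png',cv2.resize(im[:,:,::-1],(800,600),interpolation=cv2.INTER_CUBIC))
```

```text
t 8.2 tcp [557.2  82.2 168.7] box [-41.6 -18.2 168.7] F [-0.1  0.1  1. ] gap 0.0
rotvec deg 1 [ 0.04 -0.01  0.15]
rotvec deg -1 [-1.7996e+02 -2.4000e-01 -2.0000e-02]
tool shift mm [38.7  2.5  0.2] R [[0.0, -1.0, -0.04], [-0.0, -0.04, 1.0], [-1.0, -0.0, -0.0]]
```

View pics/s8c.png

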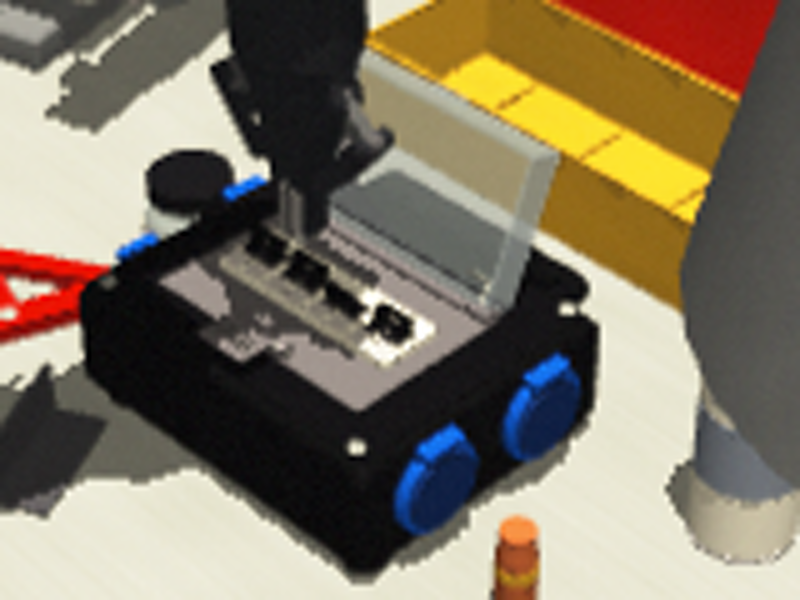

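View pics/w8.png

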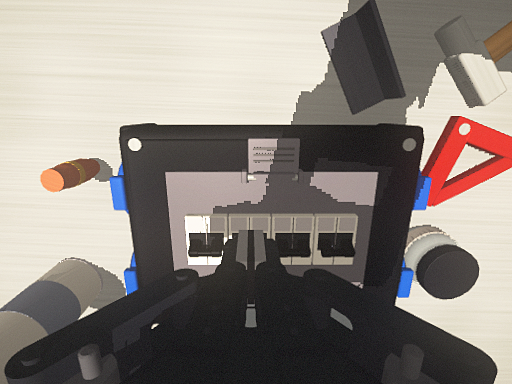

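Run:
```python
from h import *
w=load('w8'); t=load('t8'); b=lambda p:(BR.T@(p-B0)*1000).round(1)
print('screws',b(onz(w,134,145,.093)),b(onz(w,409,145,.093)))
print('plates front corners z100: L edge a, d',b(onz(w,186,214,.1)),b(onz(w,356,213,.1)))
print('tcp proj',proj(w,[.5572,.0822,.1687]))
```

```text
screws [ -89.3 -109.3   93. ] [-89.3 105.8  93. ]
plates front corners z100: L edge a, d [-34.6 -70.6 100. ] [-35.3  67.3 100. ]
tcp proj [250.84153147 245.43547245]
```

Request:
{"fn": "move_arm", "kwargs": {"deltas": [0,15,3,-1,0,0,0,0,15,3,0,0,0,0,0,15,0,0,0,0,0,0,12,0,0,0,0,0,0,4,0,0,0,0,0,0,0,0,0,0,0,0,0,0,0,0,0,0,0]}}

```text
t: 9.05
tcp_pos: [0.5507, 0.0809, 0.1076]
tool_rot: [0.51, -0.49, -0.51, -0.49]
force: [-0.3, 0.7, 0.0]
finger_gap: 0.0
```

Run:
```python
from h import *
go(-20,-19,107)
snap('wrist','w9')
```

```text
t 9.05 tcp [550.7  80.9 107.6] box [-48.1 -19.2 107.6] F [-0.3  0.7  0. ] gap 0.0
rotvec deg 1 [ 0.03 -0.    0.06]
rotvec deg -1 [-1.7997e+02 -9.0000e-02 -1.0000e-02]
tool shift mm [  0.7 -28.1   0.2] R [[0.0, -1.0, -0.04], [-0.0, -0.04, 1.0], [-1.0, -0.0, -0.0]]
```

View pics/w9.png

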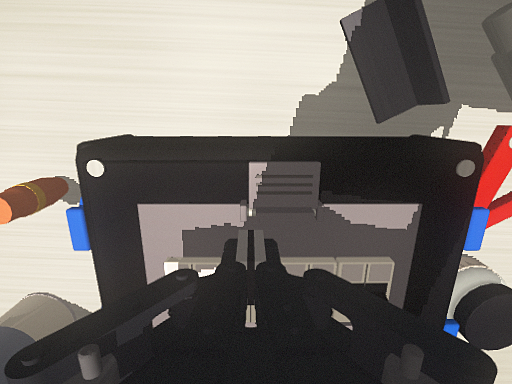

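Finger tip is in front of the third plate; now pushing backwards.

Request:
{"fn": "move_arm", "kwargs": {"deltas": [0,0,-6,0,0,0,0,0,0,-6,0,0,0,0,0,0,-4,0,0,0,0,0,0,-4,0,0,0,0,0,0,-4,0,0,0,0,0,0,-2,0,0,0,0,0,0,0,0,0,0,0,0,0,0,0,0,0,0]}}

```text
t: 9.9
tcp_pos: [0.5755, 0.0821, 0.1073]
tool_rot: [-0.51, 0.49, 0.51, 0.49]
force: [-2.3, 1.1, 2.9]
finger_gap: -0.003
```

Run:
```python
from h import *
go(-19,-19,107)
```

```text
t 9.9 tcp [575.5  82.1 107.3] box [-23.3 -19.  107.3] F [-2.3  1.1  2.9] gap -0.0
rotvec deg 1 [ 0.04  0.01 -0.06]
rotvec deg -1 [-1.7996e+02  9.0000e-02  2.0000e-02]
tool shift mm [ 0.2 -4.3 -0. ] R [[-0.0, -1.0, -0.04], [0.0, -0.04, 1.0], [-1.0, 0.0, 0.0]]
```

Request:
{"fn": "move_arm", "kwargs": {"deltas": [0,0,-2,0,0,0,0,0,0,-2,0,0,0,0,0,0,0,0,0,0,0,0,0,0,0,0,0,0]}}

```text
t: 10.3
tcp_pos: [0.5799, 0.0823, 0.1074]
tool_rot: [-0.51, 0.49, 0.51, 0.49]
force: [-4.2, -0.1, 4.4]
finger_gap: -0.002
```

Run:
```python
from h import *
go(-19,-19,107)
```

```text
t 10.3 tcp [579.9  82.3 107.4] box [-18.8 -19.  107.4] F [-4.2 -0.1  4.4] gap -0.0
rotvec deg 1 [ 0.03  0.01 -0.01]
rotvec deg -1 [-1.7997e+02  2.0000e-02  1.0000e-02]
tool shift mm [0.4 0.2 0. ] R [[-0.0, -1.0, -0.04], [0.0, -0.04, 1.0], [-1.0, 0.0, 0.0]]
```

Request:
{"fn": "move_arm", "kwargs": {"deltas": [0,0,-2,0,0,0,0,0,0,-1,0,0,0,0,0,0,0,0,0,0,0,0,0,0,0,0,0,0]}}

```text
t: 10.7
tcp_pos: [0.5801, 0.0823, 0.1073]
tool_rot: [-0.508, 0.491, 0.512, 0.488]
force: [-10.1, -0.1, 9.6]
finger_gap: -0.004
```

Run:
```python
from h import *
go(-19,-19,107)
snap('wrist','w10');snap('side','s10')
im=load('s10')['image'][130:230,210:343]; cv2.imwrite('pics/s10c.png',cv2.resize(im[:,:,::-1],(798,600),interpolation=cv2.INTER_CUBIC))
```

```text
t 10.7 tcp [580.1  82.3 107.3] box [-18.7 -18.9 107.3] F [-10.1  -0.1   9.6] gap -0.0
rotvec deg 1 [ 0.06  0.01 -0.37]
rotvec deg -1 [-1.7994e+02  5.7000e-01  1.0000e-02]
tool shift mm [ 0.3  0.3 -0.1] R [[-0.01, -1.0, -0.04], [-0.0, -0.04, 1.0], [-1.0, 0.01, 0.0]]
```

View pics/s10c.png

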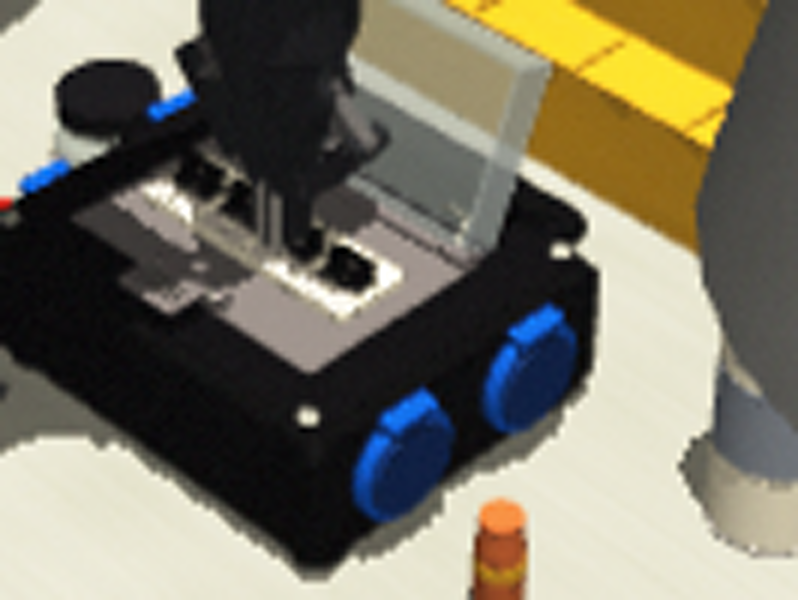

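Request:
{"fn": "move_arm", "kwargs": {"deltas": [0,0,5,0,0,0,0,0,0,10,0,0,0,0,0,0,10,0,0,0,0,0,-15,5,0,0,0,0,0,-30,10,0,0,0,0,0,-30,30,0,0,0,0,0,-30,40,0,0,0,0,0,-10,40,0,0,0,0,0,0,0,0,0,0,0,0,0,0,0,0,0,0]}}

```text
t: 11.8
tcp_pos: [0.4334, 0.0763, 0.2237]
tool_rot: [0.511, -0.489, -0.509, -0.491]
force: [1.0, 0.1, 0.6]
finger_gap: 0.001
```

Run:
```python
from h import *
st()
w=snap('wrist','w11');s=snap('side','s11');t=snap('top','t11')
im=s['image'][130:230,200:333]; cv2.imwrite('pics/s11c.png',cv2.resize(im[:,:,::-1],(798,600),interpolation=cv2.INTER_CUBIC))
im=t['image'][125:225,180:313]; cv2.imwrite('pics/t11c.png',cv2.resize(im[:,:,::-1],(798,600),interpolation=cv2.INTER_CUBIC))
```

```text
t 11.8 tcp [433.4  76.3 223.7] box [-165.5  -19.2  223.7] F [1.  0.1 0.6] gap 0.0
rotvec deg 1 [ 0.03 -0.03  0.23]
rotvec deg -1 [-1.7997e+02 -3.6000e-01 -4.0000e-02]
```

View pics/s11c.png

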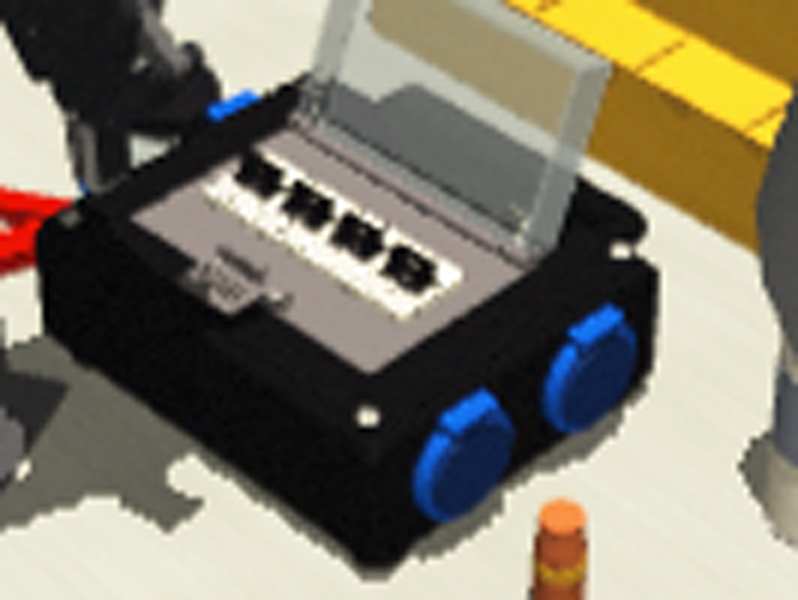

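View pics/w11.png

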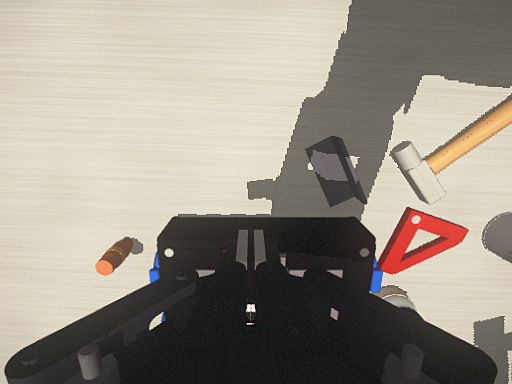

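View pics/t11c.png

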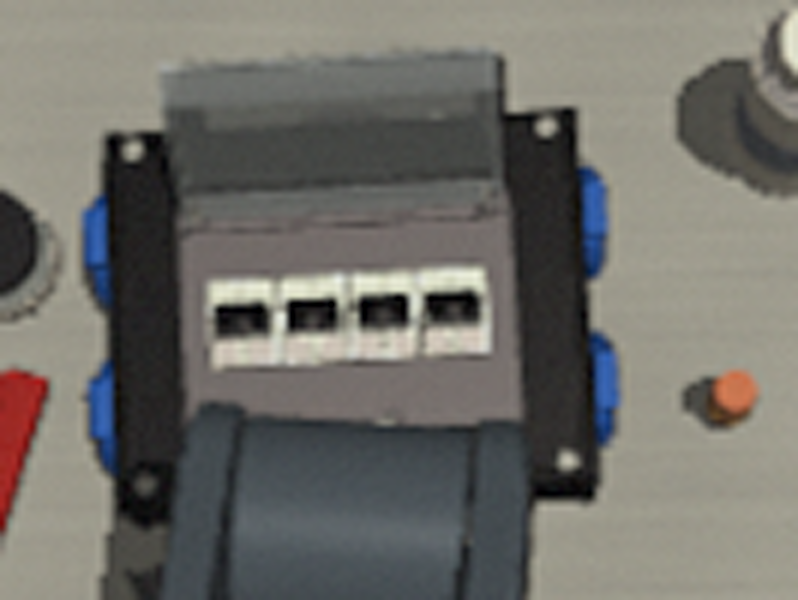

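Run:
```python
from h import *
t=load('t11'); b=lambda p:(BR.T@(p-B0)*1000).round(1)
print(b(onz(t,180+330/6,125+58/6,.184)), 'expect x 108 at 1.95, 94 at 1.8')
print(job.sign_off())
```

```text
[101.4  -2.2 184. ] expect x 108 at 1.95, 94 at 1.8
the job is handed in; nothing more can be done
None
```

The breaker is back on and the flap is open; I handed the job in at about 12 s of the 54 s allowed. I pressed the release tab with the closed fingertips and the flap sprang up. I then pushed the flap back until it met its stop at about 8 N. Last, I pushed the third breaker's toggle over to its end stop at about 10 N and backed the arm clear.

**Last checks:**
- **Breakers:** the last top and side pictures show all four toggles leaning back in line.
- **Release tab:** it was back up right after the press, and the last side picture shows it up.
- **Box and surroundings:** the box screws I could see are at the same top-view pixels as at the start. Nothing around the box looks moved.
- **Robot contact:** none; the wrist force reads about 1 N, which is sensor noise.

**One disagreement:** my picture measurement put the flap's back edge at x = 101 mm in the box frame. The given sizes predict 108 mm at the full 1.95 rad and about 94 mm at 1.8 rad. That suggests an angle of roughly 1.88 rad, above the limit but a little short of the stop. The force rise when I pushed it points to full open, and the gap is only slightly larger than the camera error.

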